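Pin the gilder's wheel with the hat's bare side to the front

ROBOT

A 6-joint arm with a two-finger parallel gripper is mounted at the origin on the work surface. World frame = base frame: x ahead of the robot, y to its left, z up, the work surface at z = 0. Lengths are in m, angles in rad, forces in N, time in s.
With the tool pointing down it reaches from about 0.275 to 0.875 m from the base axis. Payload 12.5 kg.
Tool frame: the origin (TCP) lies on the centre line of the jaws, within the pads' length; the fingertips stand r.finger_overhang ahead of it and the grasp point (between the pads) lies 3 mm ahead of it (r.finger_overhang is the distance from the TCP to the fingertips, in m); z points along the fingers, y is the direction in which the jaws open and shut (so a half turn about z gives the same grasp; the last joint's range is limited). The gripper opens to 85 mm and grips with 20 to 120 N. Pads are 22 mm wide; open, the fingers measure 114 mm over their backs; the gripper's body (76 mm by 85 mm) begins 54 mm behind the grasp point. The pads swing forward as they close: fully open they stand 13 mm farther back than shut.
Start: joints at [-1.269, 0.351, 1.652, -0, 1.139, -0.085], TCP at [0.207, -0.509, 0.253] pointing down, gripper open.
Joint ranges: [-2.75, 2.75], [-0.79, 2.1], [0.01, 2.65], [-1.57, 4.71], [0.07, 3.14], [-2.87, 2.87]. Speed limits (rad/s): [2.22, 2.22, 2.79, 3.14, 3.14, 3.14].

INTERFACE

Orientations are given as a unit quaternion [x, y, z, w].
In Python, from cell import r, optics gives the robot as it stands. The module is installed in compiled form; this text tells all that it offers. Calls block until the motion is done:
- r.move_to(position, orientation): joint-space move of the TCP to a pose.
- r.move_linear(position, rot=None, vel=0.15): straight line of the TCP; rot=None keeps the orientation; vel is the mean speed in m/s.
- r.set_joints(angles): joint-space move.
- r.set_gripper(opening, squeeze=None): opening from 0.0 (shut) to 1.0 (fully open); squeeze is the grip in N (None keeps the last); returns when the fingers have stopped.
- r.sleep(seconds).
- r.inverse_kinematics(position, orientation): joint angles nearest the present ones, or None.
- optics.get_image(name): name is "scene" or "top"; returns a dict with "pixels" (480x640x3 uint8, red, green, blue), "depth" (480x640 float32, m along the optical axis (not along the pixel's ray), 0 where there is no reading), "fx", "fy", "cx", "cy" (pixels), "D" ([k1, k2, p1, p2, k3] as OpenCV has them; the pictures are not rectified), "camera_from_world" (4x4, takes a point from world to camera coordinates). Camera axes: x right, y down, z forward; pixel columns grow to the right and rows downward; lengths in m; the calibration is good to about 2 mm. A picture is of the moment at which its call begins.
A pose or a line that the arm cannot do raises r.PlanningError and nothing moves.
- r.hand_in(): hands the job in, once; it reports no verdict.
Readings, each from a call of its own:
- r.current_t(): time.
- r.current_q(): joint angles.
- r.current_qvel(): joint speeds.
- r.current_effort(): joint torques, N m.
- r.current_tool_pos(): TCP position.
- r.current_ee_rot(): TCP orientation.
- r.current_contact_force(): force on the tool from outside, world axes, zero at the start.
- r.current_torque(): the same for the moment, N m.
- r.current_opening(): opening from 0.0 (shut) to 1.0 (fully open).
Only numpy, scipy, OpenCV 4.12 (cv2) and the standard library are available. Lean on these libraries where they do the work, as an engineer would, in place of code of your own. Each camera call takes 0.05 s, during which the arm holds its last target. There are 200 camera calls.

TASK

The bare side of the little top hat is to be gilded next. Take the steel locking pin out of the tool block, turn the wheel by its clamp-on handle until the hat's bare black side looks to the front of the stand (the robot's side) and a rim hole lies in line with the holes of the lock fork, and drive the pin down through upper jaw, wheel and lower jaw until its head sits hard on the bush; then let go. Do not touch the hat, its leaf is still wet, and leave the other things on the table where they are.

Things in the scene. Friction and masses are not known exactly. Their poses are not given: they have to be found in the camera images.
- stand: Lockable bench turntable fixed to the table: grey cast base, 205 mm across, carrying a wheel, with a grey lock fork on its +y side. Origin on the wheel's axis at table height; z up; -x is its front (robot's side). The wheel turns about this z, at most 1.15 rad either side of the place to be pinned, and stays where it is left (about 2 N at the rim turns it).
- wheel_top (a point): Centre of the aluminium wheel's top, 72 mm above the table (under the hat; does not turn). The wheel is 306 mm across, 14 mm thick. Its rim has four 17 mm through holes a quarter turn apart, 128 mm from the axis. No listed pose tells exactly where they are: hat and handle were set on the wheel by hand, so the holes must be felt for with the pin, or seen.
- fork_hole (a point): Mouth of the steel guide bush (28 mm outside) on the fork, 108 mm above the table, axes as the stand's. The fork's jaws, 44 mm wide, reach over and under the rim: upper jaw 78 to 90 mm above the table with the bush (78 to 108 mm, 16.6 mm bore) through it, lower jaw 36 to 50 mm with a 17 mm hole, on one vertical axis, 128 mm from the wheel's axis.
- lower_jaw (a point): Centre of the hole in the lower jaw, 43 mm above the table, under the wheel. A pin let go in the bush stands with its nose on the wheel's top, head 44 mm short of the bush; when a rim hole comes under it, it drops in by its weight and holds the wheel. A spring ball in this jaw stops it 3 to 20 mm short of home: the rest needs a push of some 5 to 20 N.
- handle_grip (a point): Centre of the upright round wooden grip (24 mm across, 81 to 139 mm above the table) of the handle clamped on the wheel's rim; 112 mm above the table, 128 mm from the wheel's axis. It goes with the wheel. At the place to be pinned it lies 210 degrees anticlockwise (from above) of the stand's +x, that is 120 beyond the fork, give or take 7 degrees.
- hat: Small top hat half covered in gold leaf (brim 150 mm across, crown 94 mm) on a wooden block in the middle of the wheel, top 157 mm above the table; it goes with the wheel. Origin on the wheel's axis, 72 mm above the table. Its -x axis points through the middle of the bare black side. Not to be touched.
- hat_patch (a point): Middle of the hat's bare black side, on the crown 46 mm from the wheel's axis, 122 mm above the table. At the place to be pinned it lies straight to the stand's -x, give or take 7 degrees, as the hat was put on by hand.
- pin_grip (a point): Middle of the pin's ribbed round grip (22 mm across, 45 mm long); z along the pin, up. Steel pin, 131 mm long, about 180 g: shank 14 mm across, 80 mm long, with a conical nose (6 mm at the tip, 10 mm long), flange (head) 26 mm across, 6 mm thick, then the grip. This point is 108 mm from the tip, 28 mm above the flange's underside.
- pin_tip (a point): Tip of the pin's nose. The pin starts upright in the tool block, tip 10 mm and middle of the grip 118 mm above the table; raised 55 mm it is free. Home in the fork, the tip is 28 mm above the table, below the lower jaw.
- block_top (a point): Centre of the top of the wooden tool block, fixed, 200 x 60 x 60 mm; x along its length. Three 15 mm holes 50 mm deep in a row, 65 mm apart, hold the pin, the burnisher and the mop brush in any order.
- burnisher: Agate burnisher standing in the block: dark wooden handle 14 mm across, brass ferrule, hooked stone at the top; 150 mm long. Origin at its lower end. Stays there.
- mop: Mop brush standing in the block: black handle 14 mm across, bristles up; 156 mm long. Origin at its lower end. Stays there.
- jar_size: Glass jar with a white lid, 68 mm across, 85 mm tall; origin at the underside. Stays.
- jar_wax: Glass jar with a dark lid, 80 mm across, 105 mm tall; origin at the underside. Stays.
- mug: White mug, 80 mm across, 92 mm tall, handle at its +y; origin at the underside. Stays.
- tape: Roll of paper tape lying flat, 92 mm across, 25 mm tall; origin at the underside. Stays.
- tin: Green flat tin, 124 x 89 x 34 mm; origin at the underside. Stays.
- brush: Black flat brush lying on the table, 200 mm long along its x. Stays.
Not all that is in view belongs to the job. What is shaped like the part that bears pin_grip but orange or red is not meant.

How it is judged:
By the outcome, as a careful person would: the job done as asked, in the order asked, and still so for the second after the job is handed in, with the robot touching nothing.
It also fails if it takes over 61 s, if anything falls off the work surface, if the arm or the gripper's body presses on something with over 40 N, if the wrist force passes 120 N, or if a joint passes its speed limit or range.

## Working session

There is one attempt and no reset: what is moved stays moved. The work goes in short steps, each a Python script; the robot and the scene stay as the last script left them, time stands still between calls to the robot, and variables do not carry over. Pictures are saved under pics/ and viewed, about 8 in all and at most 12, crops included, and the job is handed in when it is done.

```bash
mkdir -p pics; cat > h.py <<'E'
import numpy as np, cv2
from cell import r, optics
def snap(n):
    im=optics.get_image(n); return im
def save(im,f,crop=None,s=1):
    p=im["pixels"][:,:,::-1]
    if crop: x0,y0,x1,y1=crop; p=p[y0:y1,x0:x1]
    cv2.imwrite("pics/"+f,cv2.resize(p,None,fx=s,fy=s,interpolation=cv2.INTER_CUBIC))
def K(im): return np.array([[im["fx"],0,im["cx"]],[0,im["fy"],im["cy"]],[0,0,1.]]),np.array(im["D"],float)
def ray(im,u,v):
    k,d=K(im); x=cv2.undistortPoints(np.array([[[u,v]]],float),k,d)[0,0]
    T=np.linalg.inv(im["camera_from_world"]); return T[:3,3],T[:3,:3]@np.array([x[0],x[1],1])
def at_z(im,u,v,z):
    o,d=ray(im,u,v); return o+d*(z-o[2])/d[2]
def at_depth(im,u,v):
    o,d=ray(im,u,v); return o+d*im["depth"][int(round(v)),int(round(u))]
def proj(im,P):
    k,d=K(im); T=np.array(im["camera_from_world"]); rv=cv2.Rodrigues(T[:3,:3])[0]
    return cv2.projectPoints(np.array(P,float).reshape(-1,1,3),rv,T[:3,3],k,d)[0][:,0]
E
python3 - <<'E'
from h import *
import pickle
for n in("scene","top"):
    im=snap(n); save(im,n+"0.png"); pickle.dump(im,open(n+"0.pkl","wb"))
    T=np.linalg.inv(im["camera_from_world"]); print(n,T[:3,3].round(3),T[:3,2].round(3),im["fx"])
print(r.current_t(),r.finger_overhang,r.current_ee_rot())
E
```

```text
scene [0.857 0.414 0.964] [-0.31  -0.422 -0.852] 465.3543355431492
top [0.405 0.009 1.091] [ 0.157 -0.008 -0.988] 495.26176668696417
0.1 0.022 [ 9.81352822e-01  1.92214341e-01 -6.66472448e-05 -5.30026988e-04]
```

View pics/scene0.png

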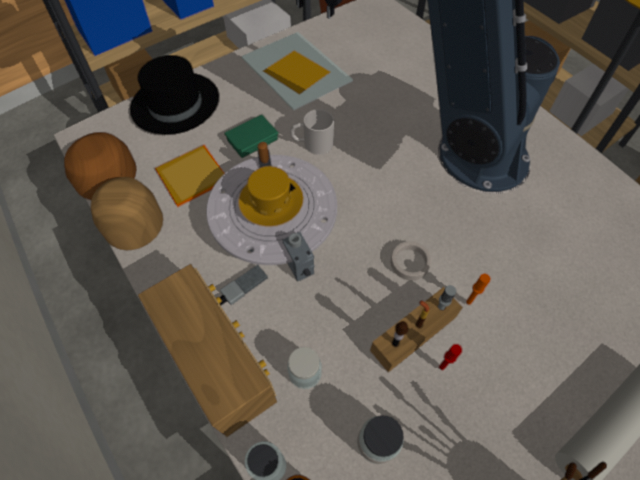

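View pics/top0.png

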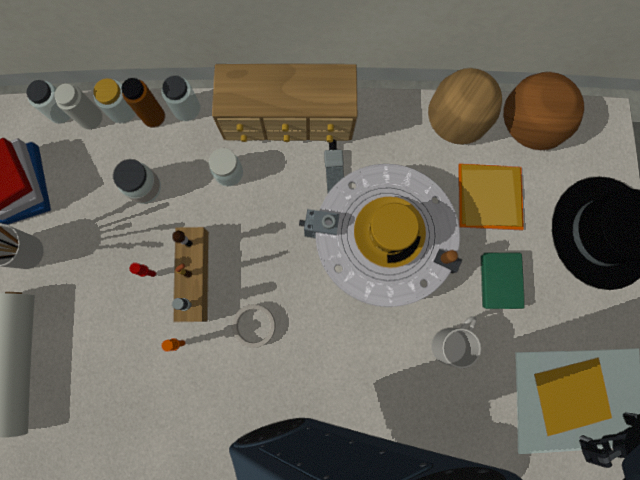

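```bash
python3 - <<'E'
from h import *
import pickle
t=pickle.load(open("top0.pkl","rb")); s=pickle.load(open("scene0.pkl","rb"))
save(t,"t_stand.png",(295,155,475,315),4.4)
save(t,"t_block.png",(125,215,285,335),5)
E
```

```text
(no output)
```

View pics/t_stand.png

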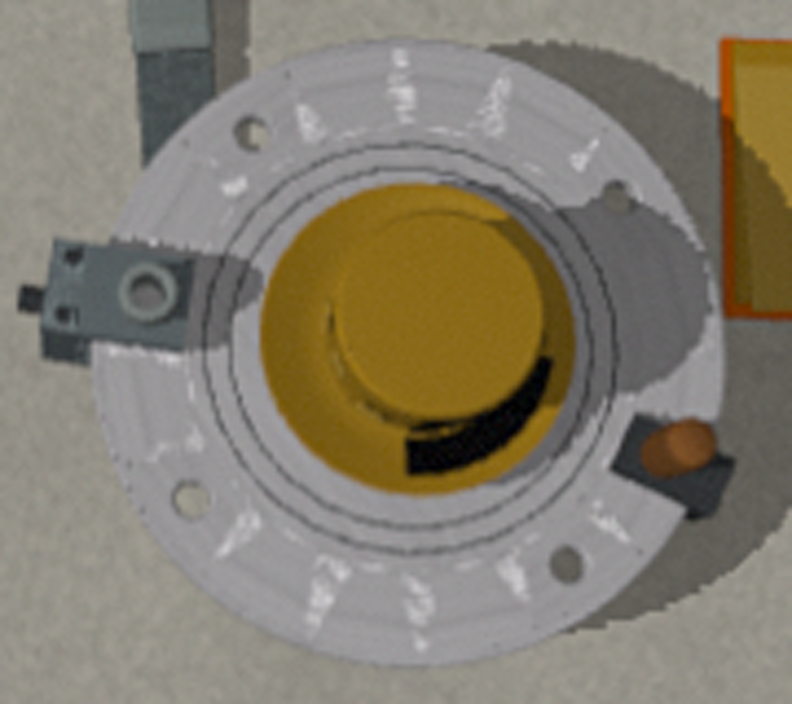

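View pics/t_block.png

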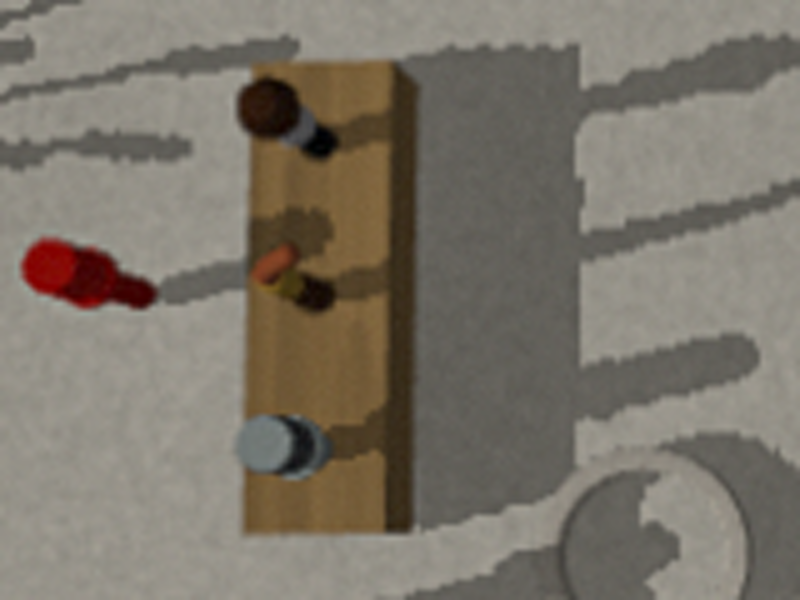

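```bash
python3 - <<'E'
from h import *
import pickle
from scipy.optimize import least_squares
t=pickle.load(open("top0.pkl","rb")); s=pickle.load(open("scene0.pkl","rb"))
c=lambda x,y:(x/4.4+295-.4,y/4.4+155-.4)
# hole rim at the top z=.072 
H=np.array([at_z(t,*c(*p),.072)[:2] for p in [(251,133),(615,197),(567,565),(190,500)]])
f=lambda p:np.ravel([p[:2]+.128*np.array([np.cos(p[2]-k*np.pi/2),np.sin(p[2]-k*np.pi/2)])-H[k] for k in range(4)])
q=least_squares(f,[*H.mean(0),.8]); cen=q.x[:2]; print("cen",cen,"ang",np.degrees(q.x[2])%90,"res",f(q.x).round(4))
b=at_z(t,*c(148,292),.108)[:2]; g=at_z(t,*c(690,443),.139)[:2]; 
for n,p in(("bush",b),("grip",g)):
    d=p-cen; print(n,p,np.hypot(*d),np.degrees(np.arctan2(d[1],d[0])))
pin=at_z(t,266/5+125-.4,446/5+215-.4,.1405); print("pin",pin)
b0=[at_z(t,u/5+124.6,v/5+214.6,.06)[:2] for u,v in((250,62),(392,62),(386,533),(245,533))]; print(np.round(b0,4))
print("pin scene px",proj(s,[[*pin[:2],.1405],[*b,.108],[*g,.139]]))
x=proj(s,[[*pin[:2],.118],[*b,.108],[*g,.112]])
save(s,"s_crop.png",(200,130,500,370),2.6)
print("crop",(x-[200,130])*2.6)
E
```

```text
cen [ 0.58202974 -0.15592804] ang 35.37327228574389 res [ 0.0001  0.0007  0.0002 -0.001  -0.0001 -0.0001 -0.0002  0.0004]
bush [ 0.6004503  -0.03098251] 0.12629609058066502 81.61336961413932
grip [ 0.52720308 -0.27151127] 0.12792749379660034 -115.37722734043523
pin [0.4308493  0.25943451 0.1405    ]
[[0.5957 0.2946]
 [0.5959 0.2333]
 [0.3977 0.229 ]
 [0.397  0.2882]]
pin scene px [[450.22369673 289.07566019]
 [295.01239387 237.9107804 ]
 [262.85400633 144.8375994 ]]
crop [[643.53232776 425.8784823 ]
 [247.03222405 280.56802904]
 [166.36506259  58.31232203]]
```

View pics/s_crop.png

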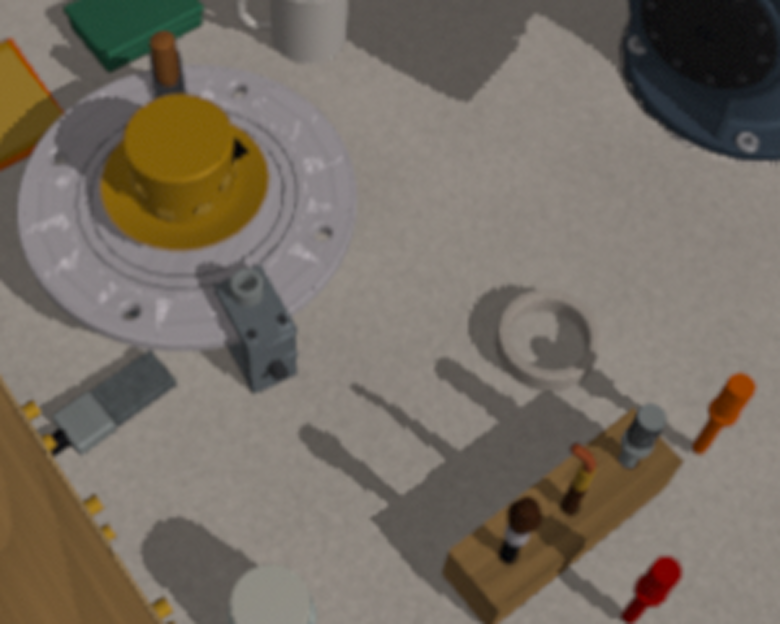

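```bash
cat >> h.py <<'E'
from scipy.spatial.transform import Rotation as Ro
def down(psi): return (Ro.from_euler('z',psi)*Ro.from_euler('x',np.pi)).as_quat()
def st(): print("t",round(r.current_t(),2),"p",np.round(r.current_tool_pos(),4),"F",np.round(r.current_contact_force(),1),"op",round(r.current_opening(),3),"q",np.round(r.current_q(),2))
PIN=np.array([.4308,.2594]); BUSH=np.array([.6004,-.0310]); CEN=np.array([.5820,-.1559]); GRIP=np.array([.5272,-.2715])
E
python3 - <<'E'
from h import *
o=down(np.pi)
r.move_to([*PIN,.23],o); r.set_gripper(.6,60); st()
r.move_linear([*PIN,.123],vel=.12); st()
r.set_gripper(0.0,60); st()
r.move_linear([*PIN,.255],vel=.12); st()
r.move_linear([*BUSH,.255],vel=.25); r.sleep(.2); st()
import pickle
for n in("scene","top"):
    im=snap(n); pickle.dump(im,open(n+"1.pkl","wb"))
    print(proj(im,[[*BUSH,.225],[*BUSH,.108]]))
    a=save(im,n+"1.png",(230,140,430,290),4)
E
python3 -c "
import cv2;a=cv2.imread('pics/scene1.png');b=cv2.imread('pics/top1.png');import numpy as np
cv2.imwrite('pics/both1.png',np.hstack([a[:,:400],b[:,200:600]]))"
```

```text
t 3.35 p [0.4308 0.2593 0.23  ] F [-0.1 -0.7 -0.6] op 0.601 q [ 0.45  0.29  1.8  -0.    1.05 -1.12]
t 4.39 p [0.4311 0.2596 0.1236] F [-0.   0.3  0.4] op 0.599 q [ 0.45  0.45  1.88  0.    0.81 -1.12]
t 4.77 p [0.4313 0.2599 0.1236] F [0.4 3.5 5.7] op 0.245 q [ 0.45  0.45  1.88  0.    0.81 -1.12]
t 6.02 p [0.4305 0.2592 0.2542] F [-0.4  0.5 -2. ] op 0.244 q [ 0.45  0.26  1.77 -0.    1.11 -1.12]
t 7.71 p [ 0.6002 -0.0304  0.2552] F [ 0.5 -1.5 -1.2] op 0.242 q [-0.13  0.44  1.51  0.    1.19 -1.7 ]
[[292.26998617 206.77726261]
 [295.02719307 237.89328908]]
[[330.84362084 208.23616699]
 [328.24505329 220.98805941]]
```

View pics/both1.png

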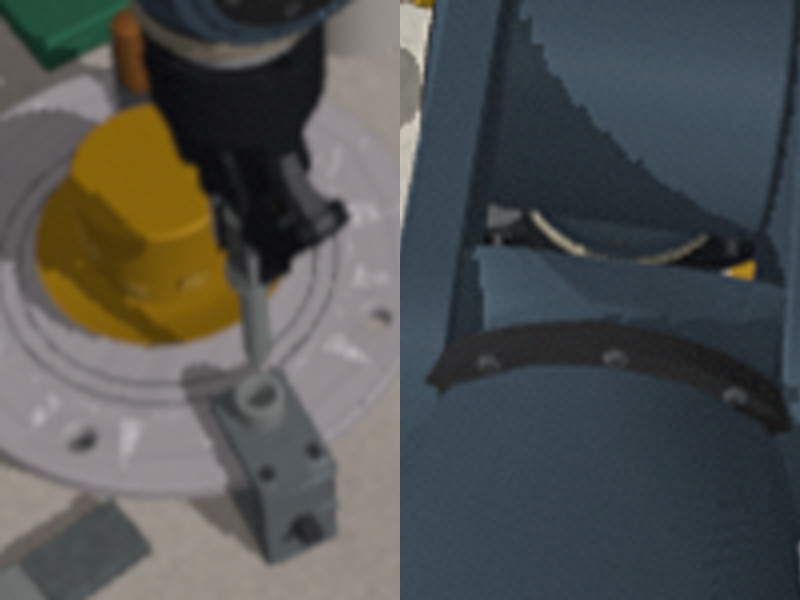

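```bash
python3 - <<'E'
from h import *
import pickle
s=pickle.load(open("scene1.pkl","rb"))
p=[.6002,-.0304]
print("pred tip/taper top/flange in crop",(proj(s,[[*p,.1416],[*p,.1516],[*p,.2216]])-[230,140])*4)
print("pred bush at BUSH",(proj(s,[[*BUSH,.108]])-[230,140])*4)
print("d/dx,dy per 4mm",(proj(s,[[BUSH[0]+.004,BUSH[1],.108],[BUSH[0],BUSH[1]+.004,.108]])-proj(s,[[*BUSH,.108]]))*4)
save(s,"tip.png",(270,190,330,250),10)
E
```

```text
pred tip/taper top/flange in crop [[258.12912884 359.04513385]
 [257.22820875 348.80676202]
 [250.47038292 271.73998026]]
pred bush at BUSH [[260.10877228 391.57315632]]
d/dx,dy per 4mm [[-6.17727948  3.76229917]
 [ 4.21430261  5.20438251]]
```

View pics/tip.png

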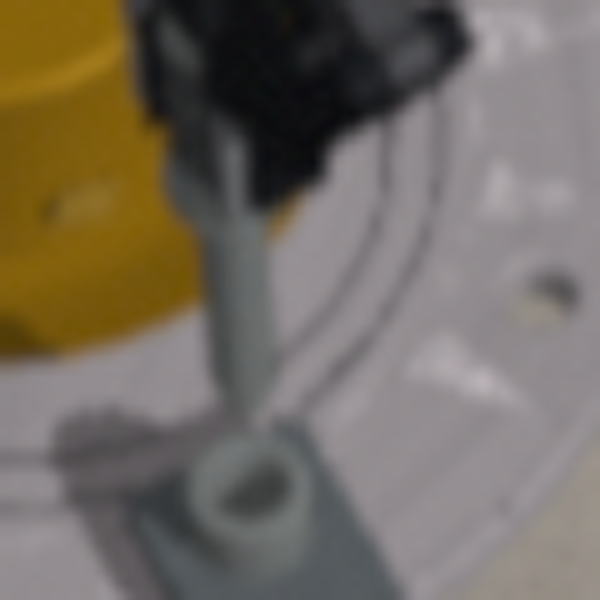

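```bash
python3 - <<'E'
from h import *
off=.1136 # tcp z - tip z
x,y=.6000,-.0318
r.move_linear([x,y,.112+off],vel=.12); r.sleep(.15); st()
F0=np.array(r.current_contact_force())
z=.112
while z>.078:
    z-=.003; r.move_linear([x,y,z+off],vel=.06)
    F=np.array(r.current_contact_force())-F0; print(round(z,3),F.round(1),np.round(r.current_tool_pos(),4))
    if F[2]>15 or np.hypot(F[0],F[1])>18: break
st()
E
```

```text
t 8.35 p [ 0.6004 -0.0318  0.2265] F [ 0.2  0.2 -1.2] op 0.244 q [-0.13  0.47  1.54  0.    1.13 -1.7 ]
0.109 [-0.5 -0.  -1.1] [ 0.6    -0.0318  0.2226]
0.106 [-0.3  0.9 -1.1] [ 0.5999 -0.0318  0.2194]
0.103 [-0.3 -0.3 -1.2] [ 0.5999 -0.0318  0.2163]
0.1 [-0.4 -0.5 -0.4] [ 0.5999 -0.0318  0.2133]
0.097 [-1.1 -0.3 -0.2] [ 0.5999 -0.0318  0.2104]
0.094 [-0.1 -0.6 -0.8] [ 0.5999 -0.0317  0.2074]
0.091 [-0.8  0.3  0.2] [ 0.5999 -0.0318  0.2043]
0.088 [0.5 0.2 0.1] [ 0.5999 -0.0318  0.2014]
0.085 [-0.8 -0.1 -0.8] [ 0.5999 -0.0318  0.1984]
0.082 [-0.4 -0.6  0. ] [ 0.5999 -0.0318  0.1953]
0.079 [-0.5 -0.7 -0.4] [ 0.5999 -0.0318  0.1924]
0.076 [ 0.2 -1.1 -0.2] [ 0.5999 -0.0318  0.1894]
t 11.35 p [ 0.5999 -0.0318  0.1894] F [ 0.4 -0.9 -1.5] op 0.238 q [-0.13  0.51  1.58  0.    1.06 -1.7 ]
```

```bash
cat >> h.py <<'E'
A0=np.degrees(np.arctan2(*(GRIP-CEN)[::-1])); RH=np.hypot(*(GRIP-CEN)); ZH=.121
def hp(da,z=ZH):
    a=np.radians(A0+da); return [*(CEN+RH*np.array([np.cos(a),np.sin(a)])),z],down(a+np.pi)
def tang(da):
    a=np.radians(A0+da); F=np.array(r.current_contact_force()); return float(F[0]*-np.sin(a)+F[1]*np.cos(a)),float(F[0]*np.cos(a)+F[1]*np.sin(a)),float(F[2])
E
python3 - <<'E'
from h import *
r.set_gripper(.6,30); st()
p=r.current_tool_pos()
r.move_linear([p[0],p[1],.255],vel=.15)
pos,o=hp(0,.22); r.move_to(pos,o); st()
r.move_linear(hp(0)[0],vel=.12); st()
r.set_gripper(0,30); st()
print(np.round(tang(0),1))
for da in np.arange(-5,-36,-5.):
    pos,o=hp(da); r.move_linear(pos,o,vel=.06); print(da,np.round(tang(da),1),np.round(np.array(r.current_tool_pos())-pos,4),round(r.current_t(),1))
im=snap("scene"); save(im,"turn.png",(200,120,400,270),4)
E
```

```text
t 11.75 p [ 0.6001 -0.0318  0.1898] F [-0.5 -0.6  0.4] op 0.596 q [-0.13  0.51  1.58 -0.    1.06 -1.7 ]
t 13.75 p [ 0.5273 -0.2711  0.2197] F [ 0.8  0.7 -0.4] op 0.6 q [-0.55  0.46  1.57  0.    1.11 -0.11]
t 14.72 p [ 0.5276 -0.2717  0.1217] F [ 0.3 -0.2  0.5] op 0.601 q [-0.55  0.59  1.64 -0.    0.91 -0.11]
t 15.07 p [ 0.5277 -0.2718  0.1219] F [ 0.3 -1.2  6.9] op 0.273 q [-0.55  0.59  1.64  0.    0.91 -0.11]
[0.7 1.  6.9]
-5.0 [-1.3 -0.1  7.6] [ 0.0002 -0.      0.0009] 15.4
-10.0 [-2.  -1.9  6.1] [0.0004 0.0002 0.0009] 15.7
-15.0 [-0.2 -4.   7. ] [0.0005 0.0003 0.0008] 16.1
-20.0 [-1.5 -5.6  5.8] [0.0007 0.0004 0.0009] 16.4
-25.0 [-1.1 -6.   5.8] [0.0009 0.0004 0.0009] 16.7
-30.0 [-1.  -8.4  5. ] [0.0011 0.0004 0.0009] 17.1
-35.0 [-2.2 -9.1  3.7] [0.0013 0.0004 0.0009] 17.4
```

View pics/turn.png

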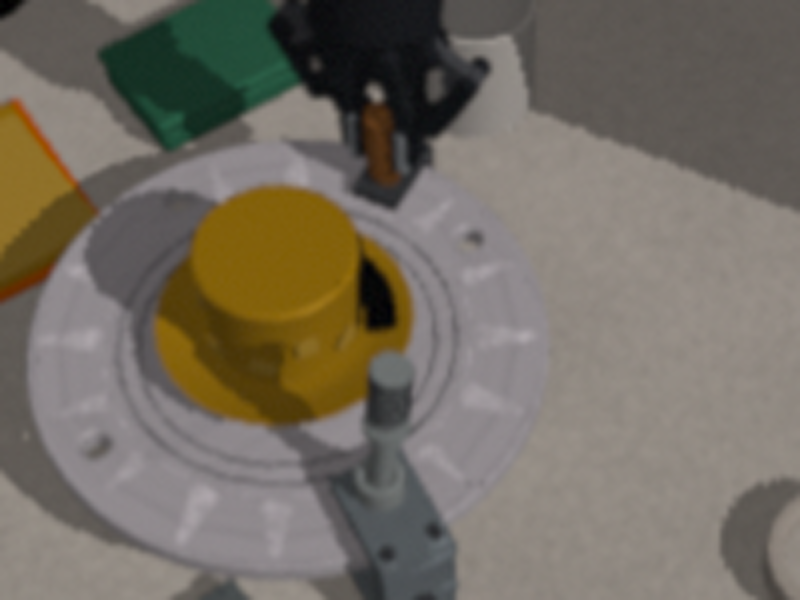

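```bash
python3 - <<'E'
from h import *
import h
h.RH-=.0013
d0=None
for da in np.arange(-37,-48,-.6):
    pos,o=hp(da); r.move_linear(pos,o,vel=.02)
    T=tang(da); e=np.array(r.current_tool_pos())-pos; a=np.radians(A0+da); et=-np.sin(a)*e[0]+np.cos(a)*e[1]
    print(round(da,1),np.round(T,1),round(et*1e3,2),round(r.current_t(),1))
    if T[0]>10: break
im=snap("scene"); save(im,"turn2.png",(200,120,400,270),4)
E
```

```text
-37.0 [-0.8  0.7  8.1] 0.41 17.8
-37.6 [1.1 0.5 6.9] 0.58 18.1
-38.2 [-0.2  0.3  7.2] 0.6 18.3
-38.8 [1.3 0.7 7.2] 0.63 18.6
-39.4 [ 0.5 -0.3  6. ] 0.56 18.8
-40.0 [-0.1 -0.7  7.4] 0.54 19.1
-40.6 [-0.1 -0.1  8. ] 0.52 19.3
-41.2 [1.1 0.7 7.6] 0.52 19.6
-41.8 [-0.6  0.1  8.2] 0.48 19.8
-42.4 [-0.1 -1.   8.1] 0.49 20.1
-43.0 [ 0.1 -1.7  7.2] 0.49 20.3
-43.6 [ 2.5 -1.2  6.4] 0.66 20.6
-44.2 [ 5.2 -0.4  5. ] 1.19 20.8
-44.8 [10.3  0.3  1.3] 1.97 21.1
```

View pics/turn2.png

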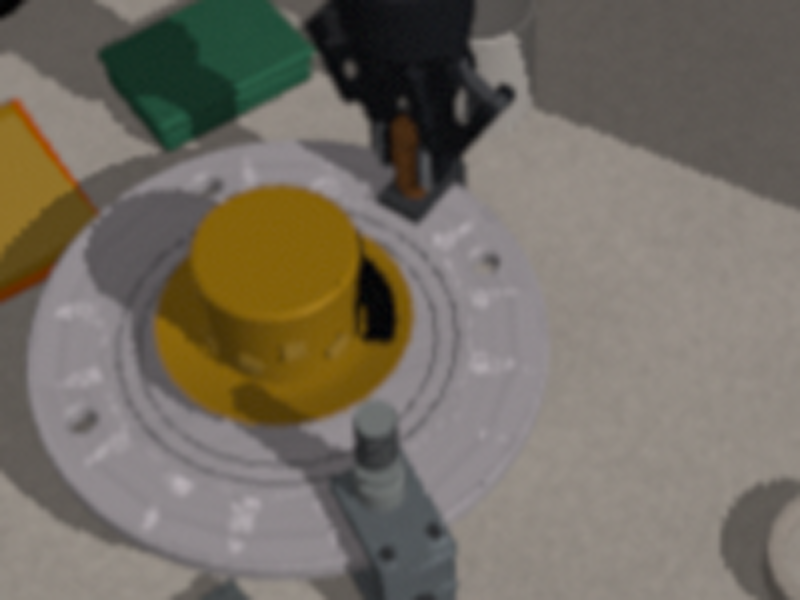

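```bash
python3 - <<'E'
from h import *
import h
h.RH-=.0013
pos,o=hp(-43.7); r.move_linear(pos,o,vel=.02); print(np.round(tang(-43.7),1))
r.set_gripper(.6,30); r.move_linear([*pos[:2],.25],vel=.15)
B=[.6002,-.0316]
r.move_to([*B,.26],down(np.pi)); r.set_gripper(0,40); st()
r.move_linear([*B,.210],vel=.12); r.sleep(.1); F0=r.current_contact_force()[2]
z=.210
while z>.165:
    z-=.0015; r.move_linear([*B,z],vel=.05); f=r.current_contact_force()-np.array([0,0,F0]); p=r.current_tool_pos()
    if f[2]>2: print(round(z,4),round(p[2],4),np.round(f,1))
    if f[2]>30 or r.current_t()>40: break
st()
E
```

```text
[ 3.  -1.7  5.3]
t 25.41 p [ 0.6002 -0.0316  0.26  ] F [-0.2  0.5  0.1] op -0.0 q [-0.13  0.44  1.51  0.    1.2  -1.7 ]
0.189 0.1895 [-0.4  0.4  4.9]
0.1875 0.1883 [0.3 0.6 5.4]
0.186 0.1868 [0.8 0.1 6.3]
0.1845 0.1853 [0.5 0.6 6.3]
0.183 0.1837 [0.1 0.1 4.8]
0.1815 0.1821 [0.9 0.2 5.5]
0.18 0.1815 [-1.7 -0.6 12.6]
0.1785 0.1814 [-2.4 -0.6 21.9]
0.177 0.1812 [-5.2 -2.  31.6]
t 31.57 p [ 0.6021 -0.0322  0.1812] F [-5.2 -2.  31.8] op -0.002 q [-0.13  0.52  1.58 -0.    1.03 -1.7 ]
```

```bash
python3 - <<'E'
from h import *
r.move_linear([.6002,-.0316,.26],vel=.15); r.move_to([.40,.10,.30],down(np.pi)); st()
s=snap("scene"); t=snap("top")
a=cv2.resize(s["pixels"][210:270,270:330,::-1],(400,400),interpolation=cv2.INTER_CUBIC)
b=cv2.resize(t["pixels"][155:315,290:450,::-1],(400,400),interpolation=cv2.INTER_CUBIC)
cv2.imwrite("pics/fin.png",np.hstack([a,b]))
import pickle; pickle.dump(t,open("top9.pkl","wb"));pickle.dump(s,open("scene9.pkl","wb"))
print((proj(s,[[*BUSH,.1585],[*BUSH,.114],[*BUSH,.108]])-[270,210])*400/60)
E
```

```text
t 33.23 p [0.4009 0.0998 0.2998] F [0.1 0.  0.4] op 0.0 q [ 0.13  0.04  1.92 -0.    1.18 -1.44]
[[159.36121002 101.71362288]
 [165.99092162 176.32899862]
 [166.8479538  185.95526054]]
```

View pics/fin.png

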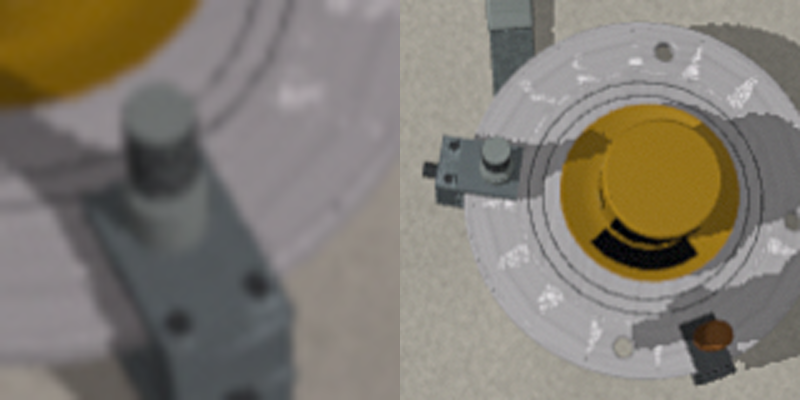

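```bash
python3 - <<'E'
from h import *
import pickle
for n in("scene","top"):
    for k in("0","9"):
        im=pickle.load(open(n+k+".pkl","rb"))
        def zs(P,rad):
            u,v=proj(im,[P])[0]; L=[]
            for i in range(int(u)-rad,int(u)+rad+1):
                for j in range(int(v)-rad,int(v)+rad+1):
                    L.append(at_depth(im,i,j)[2])
            return np.round([np.median(L),np.max(L),np.std(L)],4)
        print(n,k,"pin",zs([*(BUSH if k=="9" else PIN),.1585 if k=="9" else .1405],2),"hat",zs([*CEN,.157],5))
E
```

```text
scene 0 pin [0.1414 0.1449 0.0015] hat [0.1572 0.1611 0.0015]
scene 9 pin [0.1611 0.1653 0.0013] hat [0.1573 0.1606 0.0013]
top 0 pin [0.1394 0.1422 0.0015] hat [0.1556 0.1615 0.0016]
top 9 pin [0.1574 0.1602 0.0017] hat [0.1554 1.0913 0.0847]
```

```bash
python3 - <<'E'
from h import *
B=[.5985,-.0305]
r.move_to([*B,.23],down(np.pi)); r.move_linear([*B,.186],vel=.1); r.sleep(.1); F0=r.current_contact_force()[2]
z=.186
while z>.170:
    z-=.0015; r.move_linear([*B,z],vel=.03); f=r.current_contact_force()-np.array([0,0,F0]); p=r.current_tool_pos()
    print(round(z,4),np.round(p,4),np.round(f,1))
    if f[2]>28: break
r.move_linear([*B,.24],vel=.15); r.move_to([.40,.10,.30],down(np.pi)); st()
Z=[]
for i in range(10):
  for n in("scene","top"):
    im=snap(n); u,v=proj(im,[[*BUSH,.1585]])[0]; v+=1*(n=="scene")
    Z.append((n,np.median([at_depth(im,int(u)+i,int(v)+j)[2] for i in(-2,-1,0,1,2) for j in(-1,0,1)])))
for n in("scene","top"): print(n,np.mean([z for m,z in Z if m==n]))
E
```

```text
0.1845 [ 0.5986 -0.0305  0.1847] [-0.3 -0.2 -0.4]
0.183 [ 0.5984 -0.0305  0.1829] [-0.4 -0.5 -1.1]
0.1815 [ 0.5987 -0.0305  0.1817] [-0.  -0.6  2.7]
0.18 [ 0.5993 -0.0308  0.1815] [-2.1 -1.2 12.5]
0.1785 [ 0.5998 -0.031   0.1814] [-3.6 -2.1 22.9]
0.177 [ 0.6002 -0.0311  0.1812] [-6.8 -2.2 33. ]
t 38.03 p [0.4008 0.0997 0.2997] F [-0.  -0.5 -0.9] op -0.001 q [ 0.13  0.04  1.92 -0.    1.18 -1.44]
scene 0.16061181959216936
top 0.15796060501572412
```

```bash
python3 - <<'E'
from h import *
import pickle
a=pickle.load(open("scene0.pkl","rb"))["pixels"].astype(int); s=snap("scene"); b=s["pixels"].astype(int)
d=np.abs(a-b).max(2)
for n,(x0,y0,x1,y1) in dict(mug=(290,105,340,155),tin=(222,112,282,155),tape=(385,235,435,280),block=(370,285,440,370),jar1=(285,340,325,390),jar2=(355,410,410,465),brush=(215,262,270,306)).items():
    print(n,(d[y0:y1,x0:x1]>40).mean().round(3))
r.hand_in(); print(r.current_t())
E
```

```text
mug 0.252
tin 0.172
tape 0.068
block 0.055
jar1 0.0
jar2 0.0
brush 0.0
the job is handed in; nothing more can be done
the job is handed in; nothing more can be done
```

```bash
python3 - <<'E'
import pickle,cv2,numpy as np
f=lambda n:cv2.resize(pickle.load(open(n,"rb"))["pixels"][100:300,210:450,::-1],(400,333))
cv2.imwrite("pics/cmp.png",np.hstack([f("scene0.pkl"),f("scene9.pkl")]))
E
```

```text
(no output)
```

View pics/cmp.png

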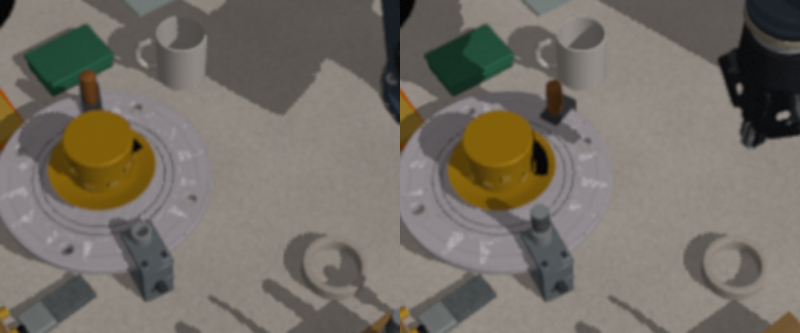

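The job is handed in at about 39 s of the 61 s: the wheel is pinned with the hat's bare black side to the front, and the gripper is clear of everything.

**What I did:** I took the steel pin out of the block and set it standing in the bush. I then turned the wheel about 44° clockwise by its handle until a rim hole came under the pin and it dropped in. I let go of the handle and pushed the pin down with closed fingers, about 8 mm further, to a hard stop.

**Last checks:**
- **Pin:** a second push of 33 N stopped at the same height to within about 0.2 mm, and the picture shows the head on the bush with no visible gap.
- **Pin height, slight disagreement:** the fingertip reading put the pin's top about 1 mm above its nominal home height. Depth readings gave 160.6 mm in the scene camera and 158.0 mm in the top camera, against 158.5 mm. That is within calibration error and I took it as home.
- **Wheel and hat:** the top view shows the bare side facing front. I saw no contact with the hat.
- **Other things:** the automatic before/after comparison flagged the mug, tin, tape and block areas. Side-by-side pictures, taken just before the second push, show the mug, tin and tape in place, with only shadows, the handle and the arm changed. That crop shows little of the block, so its small difference, which the missing pin would explain, was not checked further. The jars and the lying brush showed no change.

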